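# Park a coated sand core on the drying track

## Task

Lift the hanging carrier with its freshly coated sand core out of the drip stand by its blue grip, run its rollers into the open flared end of the drying track, and slide it gently along until it presses back the sprung buffer of the red parking stop and the brass catch snaps out behind it, then let go. The coating is wet, so the core must touch nothing, and leave the other cores and the glue bottle where they stand.

Things in the scene. Friction and masses are not known exactly. Their poses are not given: they have to be found in the camera images.
- rail: fixed drying track, 320 mm long along its own y, on two green posts (behind, +x) and a base plate; origin under the plate. Aluminium C section 19 mm deep (x), 38 high, centred on x = 0, z = 167 mm of this frame; inside 13 deep, 32 high; its slot, 14 mm high at mid height, looks to -x. Open at +y, capped at -y. The contact forces between carrier and track, added up, must stay under 45 N
- rail_mouth (a point): centre of the track's section at its open end (y = +160, z = 167 mm of rail), axes as rail; a carrier runs in along -y. From here a flare reaches 22 mm farther out to +y and widens the opening by 4 mm on each side
- rail_cap (a point): centre of the track's section at its capped end, y = -160 mm of rail. Short of it a red parking stop is clamped; its place is not measured: see it or feel it. Its sprung buffer first meets a carrier whose origin lies somewhere between y = -78 and +22 mm of rail. From about 60 mm before that the carrier rides over a brass leaf catch (1 to 5 N)
- carrier: loose hanger, about 0.20 kg with its core; origin midway between its two white rollers (29 mm diameter, 10 thick, axles along x, centres 48 apart along y), z up. In the track the origin is on the centre line, axes parallel to the rail's. A neck leads to -x to a steel plate, 40 mm wide (y), 4 thick, at x = -19, z -35 to +23 mm; on it a blue grip; the core hangs under the rollers
- carrier_grip (a point): in the blue grip block, which is 26 mm wide (y), 14 mm thick (x) and reaches from 28 mm below to 22 mm above this point; the point lies at x = -19, z = +50 mm of the carrier. Pinch it from above across y
- core: sand core hanging from the carrier as a fixed part of it, 38 mm in diameter, 62 mm high; origin at the centre of its underside, 112 mm below the rollers' centre and 13 mm behind it (+x). Its coating is wet
- drip_stand: fixed green stand, base 85 by 120 mm, with two posts 53 mm apart (y) and an open-topped metal cup on each; at the start the carrier's rollers sit in these cups, rollers' centre 150 mm above the surface, axes alike, and the core hangs between the posts with 6 mm to spare beside the cups: lift the carrier straight up, by 120 mm to bring the core clear. Origin midway between the posts
- core_squat: loose sand core, 48 mm in diameter, 50 mm high, standing on the surface; origin under its centre
- core_stepped: loose stepped sand core, 44 mm in diameter, 55 mm high, standing; origin under its centre
- glue_bottle: loose brown bottle 33 x 50 mm, 126 mm high, standing; origin under its centre
- rail_slot (a point): middle of the track's section at mid-length, y = 0 of rail, z = 167 mm. The parking stop's buffer resists a carrier with 3 N at first touch and 0.8 N more per mm, plus up to a few newtons of friction. At 8 mm the catch snaps out behind the carrier's plate, at 13 mm the buffer is solid. Let go, the carrier then stays, squeezed between buffer and catch; without the catch it is pushed back out
There are look-alikes about, which are no part of the job. Of the things that look like the carrier, the larger one is meant.

How it is judged (in metres and radians):
On the way:
1. the carrier has entered the track at its open end: both rollers inside, before the parking stop's buffer (x of carrier in the frame of rail between -0.006 and 0.006 m and z of carrier in the frame of rail between 0.162 and 0.172 m and y of carrier in the frame of rail between 0.03 and 0.12 m), for 0.05 s.
At the end, for the whole second after the job is handed in: The carrier, let go, hangs at rest at the parking stop (rollers within 6 mm of its centre line across, 5 mm in height, tilt under 0.2 rad), squeezed between the buffer and the catch: its contact forces with the track and its parts add up to over 14 N (about 18 N caught, about 4 N not) (contact force between carrier and rail above 14 N and x of carrier in the frame of rail between -0.006 and 0.006 m and z of carrier in the frame of rail between 0.162 and 0.172 m and angle between carrier's own z axis and vertical below 0.2 rad and linear speed of carrier below 0.01 m/s and y of carrier in the frame of rail between -0.092 and 0.022 m); the robot touches nothing.
It fails at once if the carrier is forced, jammed or rammed in the track or against its stop: contact forces of over 45 N in all (contact force between carrier and rail above 45 N).
It fails at once if the wet core touches something (contact force between core and anything else above 0.3 N).
It fails at once if a standing core or the glue bottle is moved by more than 20 mm (distance of any of core_squat, core_stepped, glue_bottle from where it was at the start of the episode above 0.02 m).
It also fails if it takes over 72 s, if anything falls off the work surface, if the arm or the gripper's body presses on something with over 40 N, if the wrist force passes 120 N, or if a joint passes its speed limit or range.

## Robot

A 6-joint arm with a two-finger parallel gripper is mounted at the origin on the work surface; the furniture and walls round the work are solid. World frame = base frame: x ahead of the robot, y to its left, z up, the work surface at z = 0. Lengths are in m, angles in degrees, forces in N, time in s.
With the tool pointing down it reaches from about 0.35 to 0.875 m from the base axis. Payload 4.2 kg.
Tool frame: the origin (TCP) lies on the centre line of the jaws, within the pads' length; the fingertips stand 25 mm ahead of it and the grasp point (between the pads) lies 6 mm ahead of it; z points along the fingers, y is the line along which they close (so a half turn about z gives the same grasp; the last joint's range is limited). The gripper opens to 87 mm and grips with 3 to 60 N. Pads are 19 mm wide; open, the fingers measure 117 mm over their backs; the gripper's body (75 mm by 190 mm) begins 51 mm behind the grasp point.
Start: joints at [-48.667, 22.042, 0.453, 0, -68.411, -14.817], TCP at [0.279, -0.559, 0.219] pointing down, gripper open.
Joint ranges: [-179.83, 179.83], [-69.29, 118.12], [-61.27, 80.66], [-181.25, 117.63], [-171.15, -9.14], [-177.46, 177.46]. Speed limits (degrees/s): [159.86, 159.86, 180, 180, 180, 180].

## Interface

Orientations are given as a 3x3 rotation matrix whose columns are the frame's x, y, z axes.
In Python, from station import r gives the robot as it stands.
- The arm moves only by the tool move_arm, never from a script. Its argument "series" is a list of rows, each an object with "grip": the opening, from 0 (shut) to 1 (fully open); "xyz": the shift along the tool's x, y, z in mm, a list of three; "angular": the turn, a rotation vector about the tool's x, y, z in rad, a list of three. A call has 1 to 10 rows; each row is the pose to reach, as a shift and turn from the pose commanded when the call began, along the tool's axes at that moment; what a row does not reach only later rows make up. A row lasts 1/10 s, in which the tool goes at most 50 mm and 8.59 degrees, less where a joint would pass 70% of its speed; a pose out of reach is approached as far as the arm can. A call with a gripper value outside its range is refused whole. The fingers move at their own pace and stop on an object; the grip force is fixed at half the most. Time passes only in rows, so rows that repeat a pose let the fingers close. It gives the time, the measured TCP pose, the force, the opening and the grip force at its end, in the units of the state.
- r.sense(): the state, without advancing time (a new reading comes with each control period).
- r.capture(name): name is "scene" or "top"; returns a dict with "img" (480x640x3 uint8, red, green, blue), "camera_matrix" (3x3 intrinsics, pixels), "k1" (the pictures are not rectified: a ray, as slopes to the right and down, at radius r is drawn at 1 + k1 r^2 times it, then the intrinsics apply), "rvec" (rotation vector, rad) and "tvec" (3), from world to camera coordinates, as OpenCV has them. Camera axes: x right, y down, z forward; pixel columns grow to the right and rows downward; lengths in m; the calibration is good to about 2 mm. A picture is of the moment at which its call begins. There is no depth.
- r.finish_job(): hands the job in; it is judged then, once.
The state is a dict: "time_s": time; "joints": joint angles; "joint_velocities": joint speeds; "effort": joint torques, N m; "tcp_pos": TCP position; "ee_rot": TCP orientation; "wrist_force": force on the tool from outside, world axes, zero at the start; "moment": the same for the moment, N m; "gripper_width": opening from 0.0 (shut) to 1.0 (fully open); "gripper_force": force on a finger pad.
Only numpy, scipy, OpenCV 4.12 (cv2) and the standard library are available. Lean on these libraries where they do the work, as an engineer would, in place of code of your own. Each camera call takes 0.05 s, during which the arm holds its last target. There are 200 camera calls.

## Working session

There is one attempt and no reset: what is moved stays moved. The work goes in short steps, Python scripts to look and compute and a tool call to move; the robot and the scene stay as the last step left them, time stands still between calls to the robot, and variables do not carry over. Pictures are saved under pics/ and viewed, at most 10 in all, crops included, and the job is handed in when it is done.

Besides the shell and the picture viewer there is one more tool, called after "Emit:" as name(argument=value, ...) on one line, values as JSON. move_arm: Moves the arm, as the interface text tells. Its arguments: {"type":"object","properties":{"series":{"type":"array"}},"required":["series"]}

```bash
mkdir -p pics; cat > h.py <<'E'
import numpy as np, cv2
from station import r
def cap(n):
    c=r.capture(n); c['R']=cv2.Rodrigues(np.array(c['rvec'],float))[0]; c['t']=np.array(c['tvec'],float).ravel()
    c['K']=np.array(c['camera_matrix'],float); c['C']=-c['R'].T@c['t']; return c
def ray(c,u,v):
    d=np.linalg.inv(c['K'])@[u,v,1]; s=d[:2].copy(); x=s.copy()
    for _ in range(20): x=s/(1+c['k1']*(x@x))
    return c['R'].T@np.array([x[0],x[1],1])
def plane(c,u,v,z):
    d=ray(c,u,v); return c['C']+d*(z-c['C'][2])/d[2]
def proj(c,P):
    p=c['R']@np.array(P,float)+c['t']; x=p[:2]/p[2]; x=x*(1+c['k1']*(x@x)); return (c['K']@[x[0],x[1],1])[:2]
def tri(c1,p1,c2,p2):
    d1=ray(c1,*p1);d2=ray(c2,*p2); A=np.stack([d1,-d2],1); s=np.linalg.lstsq(A,c2['C']-c1['C'],rcond=None)[0]
    a=c1['C']+d1*s[0]; b=c2['C']+d2*s[1]; return (a+b)/2, np.linalg.norm(a-b)
E
python3 - <<'E'
from h import *
for n in('scene','top'):
    c=cap(n); cv2.imwrite(f'pics/{n}0.png',c['img'][:,:,::-1]); print(n,c['C'],c['R'][2],c['K'][0,0],c['k1'])
print(r.sense())
E
```

```text
scene [-0.23757654  0.42446249  0.8138303 ] [ 0.67754891 -0.36479804 -0.63863124] 551.7009964469596 -0.055065058021704874
top [0.45046225 0.02076021 1.07158802] [ 0.04598801  0.02631588 -0.9985953 ] 503.01739174824877 -0.060785932916874216
{'time_s': 0.1, 'joints': array([-4.86666919e+01,  2.20883737e+01,  3.89401557e-01, -2.41050311e-02,
       -6.84121373e+01, -1.48167064e+01]), 'joint_velocities': array([-0.00913989, -0.25177328,  0.24636827,  0.04898065, -0.0903056 ,
        0.05857637]), 'effort': array([-2.09911859e-04, -3.91689885e+01,  1.87934625e+01,  4.23187986e+00,
        1.34762257e-02, -5.98371912e-05]), 'tcp_pos': array([ 0.27881198, -0.55876996,  0.21786313]), 'ee_rot': array([[-8.94874245e-01, -4.46317278e-01, -9.86972863e-04],
       [-4.46318353e-01,  8.94872610e-01,  1.71446685e-03],
       [ 1.18018803e-04,  1.97473633e-03, -9.99998043e-01]]), 'wrist_force': array([ 0.0400931 , -0.35439727, -0.39145906]), 'moment': array([ 0.04633388, -0.02219749, -0.01694163]), 'gripper_force': 0.0, 'gripper_width': 1.000648749779162}
```

View pics/scene0.png

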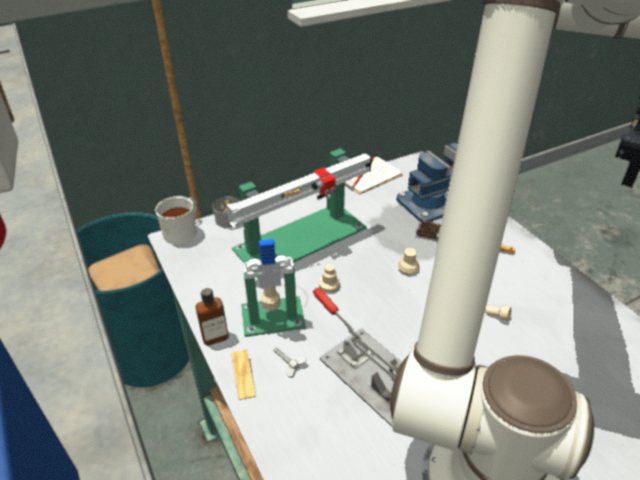

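View pics/top0.png

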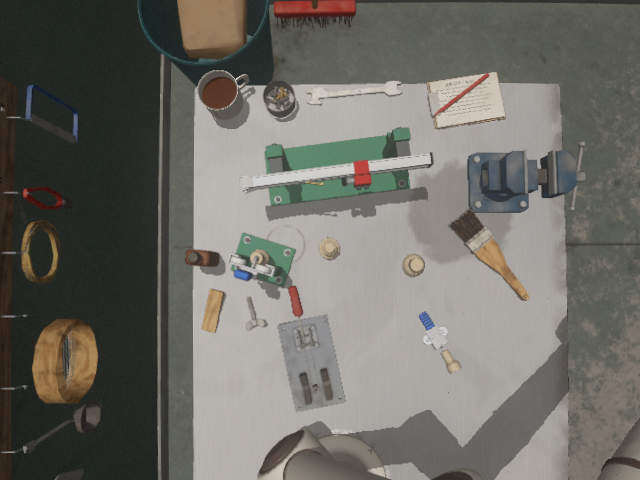

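The carrier candidates are the one hanging in the stand (top (245,268), scene (268,255)) and the one lying on the table (top (435,340)). The upright one in the green drip stand fits the description, and I'll confirm it in an enlarged crop. The open flare of the track is at top (245,183), the red stop at (362,173), and the bottle at (201,258).

```bash
python3 - <<'E'
from h import *
t=cv2.imread('pics/top0.png'); s=cv2.imread('pics/scene0.png')
cv2.imwrite('pics/topc.png',cv2.resize(t[125:315,180:445],None,fx=3,fy=3,interpolation=cv2.INTER_CUBIC))
cv2.imwrite('pics/scenec.png',cv2.resize(s[145:345,190:390],None,fx=3,fy=3,interpolation=cv2.INTER_CUBIC))
for n,im in(('t',t),('s',s)):
    h=cv2.cvtColor(im,cv2.COLOR_BGR2HSV)
    for nm,lo,hi in(('blue',(108,150,60),(125,255,255)),('red',(0,170,90),(8,255,255))):
        k,_,st,ce=cv2.connectedComponentsWithStats(cv2.inRange(h,lo,hi))
        print(n,nm,[(st[i].tolist(),ce[i].round(1).tolist()) for i in range(1,k) if st[i,4]>40])
E
```

```text
t blue []
t red [([274, 1, 45, 13, 248], [296.6, 6.1]), ([320, 4, 35, 9, 146], [339.7, 9.4])]
s blue [([259, 240, 15, 24, 267], [266.7, 251.9]), ([0, 351, 75, 129, 2546], [26.2, 432.2])]
s red [([315, 168, 13, 9, 68], [321.2, 171.7]), ([321, 175, 14, 20, 149], [327.1, 182.8]), ([314, 289, 23, 24, 152], [324.1, 300.2])]
```

View pics/topc.png

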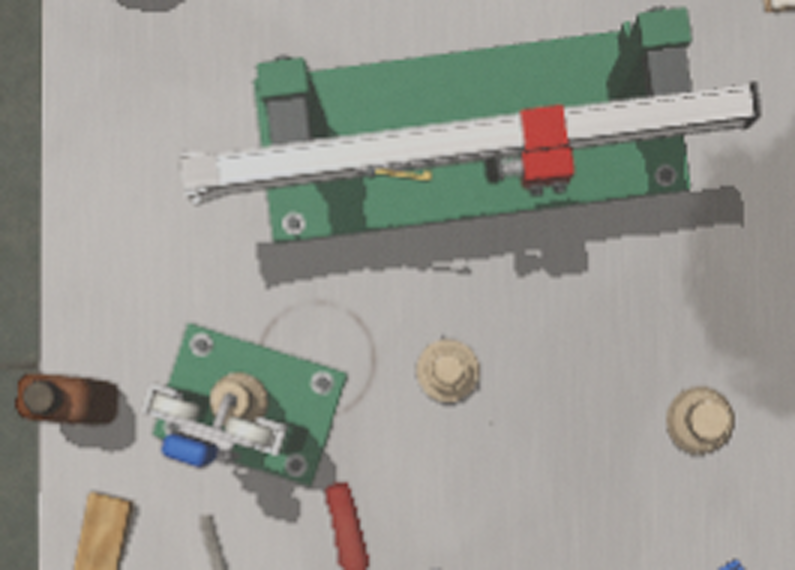

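View pics/scenec.png

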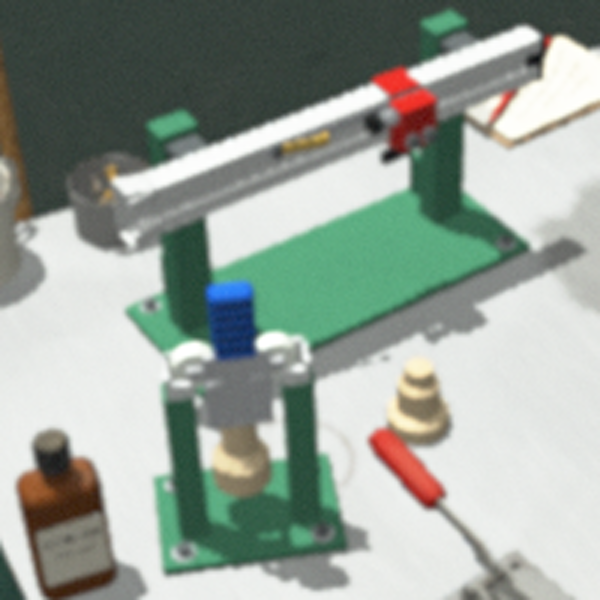

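Both crops show the carrier with its blue grip (topc (188,448), scenec (231,318)) seated in the stand's cups. The track runs from its flare (topc ~(185,175)) to its cap (755,100), with the red stop at (545,145) and the leaf catch at (400,173). Next I'll work out the numbers.

```bash
python3 - <<'E'
from h import *
T=cap('top');S=cap('scene')
t=T['img'];h=cv2.cvtColor(t,cv2.COLOR_RGB2HSV)
m=cv2.inRange(h,(105,100,30),(125,255,255))[255:290,220:265]
n,_,st,ce=cv2.connectedComponentsWithStats(m)
for i in range(1,n):
    if st[i,4]>15: print('blue top',st[i]+[220,255,0,0,0],ce[i]+[220,255]); 
# green base of stand
g=cv2.inRange(h,(60,60,40),(90,255,255)); g[:225]=0
cs,_=cv2.findContours(g,cv2.RETR_EXTERNAL,cv2.CHAIN_APPROX_NONE); c=max(cs,key=cv2.contourArea)
hull=cv2.convexHull(c); box=cv2.boxPoints(cv2.minAreaRect(hull)); print('box',box.tolist())
W=[plane(T,*p,0.01)[:2] for p in box]; print(np.round(W,4).tolist(),'centre',np.mean(W,0)); 
for i in range(4): d=W[(i+1)%4]-W[i]; print(np.linalg.norm(d).round(4),np.degrees(np.arctan2(d[1],d[0])).round(2))
# rollers approx from crop
for p in((175,408),(250,432)): print('roller',plane(T,180+p[0]/3,125+p[1]/3,0.150+.012))
for p in((188,448),): print('grip',plane(T,180+p[0]/3,125+p[1]/3,0.218))
# rail profile
gray=cv2.cvtColor(t,cv2.COLOR_RGB2GRAY)
for u in(280,300,320,335,390,400,410,420,425): print(u,gray[145:195,u].tolist())
E
```

```text
blue top [234 270  15  10 109] [241.30275229 274.51376147]
box [[235.00001525878906, 256.0000305175781], [243.00001525878906, 232.00003051757812], [294.9000244140625, 249.30001831054688], [286.9000244140625, 273.3000183105469]]
[[0.4752, 0.2163], [0.5261, 0.1993], [0.4886, 0.0889], [0.438, 0.106]] centre [0.48197094 0.15262078]
0.0537 -18.53
0.1166 -108.79
0.0534 161.28
0.1164 71.36
roller [0.462533   0.18222347 0.162     ]
roller [0.44777034 0.13659582 0.162     ]
grip [0.43904054 0.16484697 0.218     ]
280 [113, 116, 119, 120, 122, 120, 121, 122, 121, 120, 100, 68, 85, 113, 113, 113, 113, 111, 113, 113, 114, 111, 111, 111, 111, 112, 113, 159, 193, 175, 209, 208, 209, 209, 208, 208, 209, 190, 112, 124, 132, 107, 121, 121, 120, 121, 120, 120, 122, 120]
300 [171, 139, 124, 122, 120, 122, 121, 121, 122, 121, 120, 122, 121, 119, 118, 120, 120, 121, 121, 121, 121, 121, 119, 119, 152, 186, 192, 208, 208, 208, 208, 207, 206, 208, 202, 180, 141, 90, 87, 78, 80, 79, 81, 78, 80, 81, 80, 81, 80, 81]
320 [120, 119, 119, 118, 119, 120, 120, 121, 120, 119, 121, 119, 118, 119, 119, 121, 119, 119, 
[... 937 characters left out ...]
, 132, 141, 199, 149, 200, 200, 200, 199, 199, 196, 201, 194, 101, 114, 135, 112, 173, 172, 172, 172, 173, 173, 172, 173, 174, 173, 173, 173, 173, 172, 171, 165, 141, 152, 156, 105, 106, 109, 108, 105, 101]
420 [173, 172, 173, 172, 174, 173, 173, 173, 173, 183, 198, 203, 201, 199, 200, 198, 198, 197, 202, 199, 88, 120, 115, 137, 173, 170, 167, 166, 168, 165, 158, 153, 145, 146, 145, 145, 143, 144, 143, 143, 142, 133, 90, 88, 91, 90, 91, 89, 90, 88]
425 [175, 175, 175, 173, 174, 173, 173, 174, 172, 197, 151, 201, 200, 199, 199, 200, 197, 203, 199, 103, 109, 137, 110, 171, 172, 171, 166, 163, 160, 154, 149, 146, 143, 143, 141, 143, 143, 144, 144, 143, 142, 143, 136, 95, 88, 90, 90, 91, 89, 88]
```

```bash
cat > geo.py <<'E'
from h import *
def rail(T):
    u=np.array([280,300,320,335,390,400,425.]);v=np.array([177.2,174.9,172.1,170.1,163.1,161.7,158.9])
    W=np.array([plane(T,a,b,.186)[:2] for a,b in zip(u,v)])
    c=W.mean(0);_,_,V=np.linalg.svd(W-c);d=V[0]*np.sign(V[0][1]); 
    return c,d,W
E
python3 - <<'E'
from geo import *
T=cap('top');S=cap('scene')
c,d,W=rail(T);n=np.array([d[1],-d[0]])
print('rail dir',d,'yaw',np.degrees(np.arctan2(-d[0],d[1])),'resid mm',((W-c)@n*1e3).round(1))
def along(p,z): return (plane(T,180+p[0]/3,125+p[1]/3,z)[:2]-c)@d
print('cap',along((756,101),.186),'flare start',along((218,167),.186),'flare end',along((182,172),.188))
a=(along((756,101),.186)+160e-3 + along((218,167),.186)-.160)/2
O=c+d*a; print('rail origin',O)
X=lambda x,y,z: np.array([*(O+n*x+d*y),z])
print('mouth',X(0,.16,.167),'buffer tip y',along((488,170),.167)-a,'catch',[along((p,173),.17)-a for p in(375,430)])
im=S['img'][:,:,::-1].copy()
th=np.radians(-18.7);cx=np.array([.455,.1594]);Rz=np.array([[np.cos(th),-np.sin(th)],[np.sin(th),np.cos(th)]])
P=[X(sx*.0095,y,z) for y in(.16,-.16) for z in(.148,.186) for sx in(-1,1)]
Q=[np.array([*(cx+Rz@[-.019+sx*.007,sy*.013]),z]) for z in(.172,.222) for sx in(-1,1) for sy in(-1,1)]
Q+= [np.array([*(cx+Rz@[0,s*.024]),.150]) for s in(-1,1)]
tt=T['img'][:,:,::-1]
o=[]
for C,im,x0,y0,x1,y1 in((S,S['img'],210,145,385,345),(T,T['img'],220,140,440,290)):
    k=3; cr=cv2.resize(np.ascontiguousarray(im[y0:y1,x0:x1,::-1]),None,fx=k,fy=k,interpolation=cv2.INTER_CUBIC)
    for p in P+Q:
        q=proj(C,p); cv2.circle(cr,(int((q[0]-x0+.5)*k),int((q[1]-y0+.5)*k)),2,(255,0,255),-1)
    cv2.imwrite('pics/ov%d.png'%x0,cr)
E
```

```text
rail dir [-0.11876274  0.99292266] yaw 6.820702463208386 resid mm [ 0.2 -0.4  0.   0.1  0.1  0.3 -0.3]
cap -0.14659524166984939 flare start 0.17455520746800773 flare end 0.19594629890546064
rail origin [ 0.62385463 -0.00698625]
mouth [0.60485259 0.15188138 0.167     ] buffer tip y 0.0009711350266270111 catch [np.float64(0.0688069095181604), np.float64(0.035951035076708174)]
```

View pics/ov210.png

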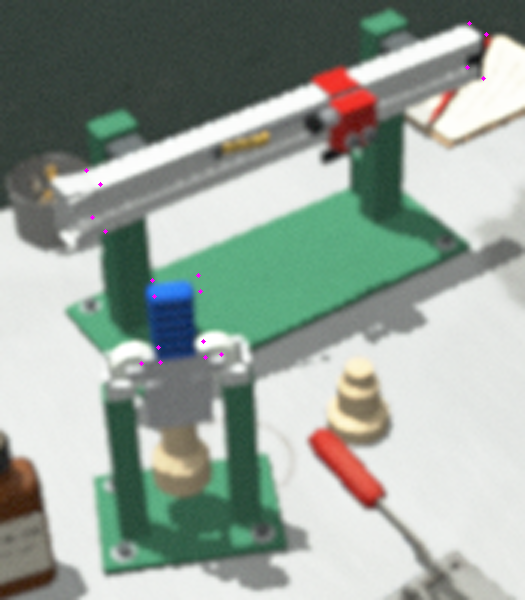

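View pics/ov220.png

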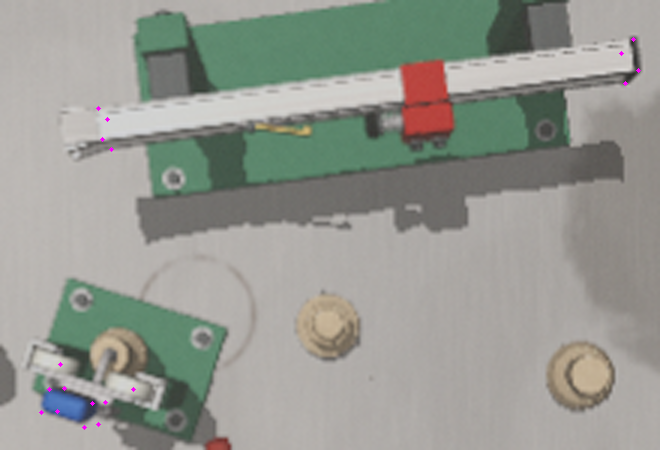

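```bash
python3 - <<'E'
from geo import *
th=np.radians(-18.7);Rz=np.array([[np.cos(th),-np.sin(th)],[np.sin(th),np.cos(th)]])
cams=[cap('top'),cap('scene')]
obs=[]
for C,(x0,y0,x1,y1),s in zip(cams,((220,255,265,290),(250,225,290,275)),(100,100)):
    m=cv2.inRange(cv2.cvtColor(C['img'],cv2.COLOR_RGB2HSV),(105,s,30),(125,255,255))[y0:y1,x0:x1]
    M=cv2.moments(m,True); obs+=[M['m10']/M['m00']+x0,M['m01']/M['m00']+y0]; print(M['m00'])
obs=np.array(obs)
def pred(c):
    o=[]
    for C in cams:
        q=np.array([proj(C,[*(c+Rz@[-.019+sx*.007,sy*.013]),z]) for z in(.172,.222) for sx in(-1,1) for sy in(-1,1)],np.float32)
        M=cv2.moments(cv2.convexHull(q)); o+=[M['m10']/M['m00'],M['m01']/M['m00']]
    return np.array(o)
c=np.array([.455,.1594])
for _ in range(2):
    p=pred(c);J=np.stack([(pred(c+e)-p)/1e-3 for e in np.eye(2)*1e-3],1)
    c=c+np.linalg.lstsq(J,obs-p,rcond=None)[0]
print('carrier',c,'resid px',obs-pred(c)); g=c+Rz@[-.019,0]; print('grip',g)
s=r.sense();R=s['ee_rot'];tgt=np.array([*g,.26]);print('tool shift mm',R.T@(tgt-s['tcp_pos'])*1e3, s['joints'])
E
```

```text
110.0
347.0
carrier [0.45651653 0.16390436] resid px [-0.08257969 -0.02040999  0.08039652 -0.02196248]
grip [0.43851953 0.169996  ]
tool shift mm [-468.24447471  581.26545977  -41.11760978] [-4.86679491e+01  2.20491115e+01  4.43197948e-01 -3.65806904e-03
 -6.84133927e+01 -1.48172618e+01]
```

Emit:
move_arm(series=[{"grip": 1, "xyz": [0, 0, -80], "angular": [0, 0, 0]}, {"grip": 1, "xyz": [0, 0, -80], "angular": [0, 0, 0]}, {"grip": 1, "xyz": [-468, 581, -80], "angular": [0, 0, 0.79]}, {"grip": 1, "xyz": [-468, 581, -80], "angular": [0, 0, 0.79]}, {"grip": 1, "xyz": [-468, 581, -80], "angular": [0, 0, 0.79]}, {"grip": 1, "xyz": [-468, 581, -80], "angular": [0, 0, 0.79]}, {"grip": 1, "xyz": [-468, 581, -80], "angular": [0, 0, 0.79]}, {"grip": 1, "xyz": [-468, 581, -80], "angular": [0, 0, 0.79]}, {"grip": 1, "xyz": [-468, 581, -80], "angular": [0, 0, 0.79]}, {"grip": 1, "xyz": [-468, 581, -80], "angular": [0, 0, 0.79]}])

```text
time_s: 1.4
tcp_pos: [0.3611, -0.1849, 0.2994]
ee_rot: [[-0.947, 0.322, 0.001], [0.322, 0.947, -0.0], [-0.001, 0.0, -1.0]]
wrist_force: [0.5, -0.8, 0.2]
gripper_width: 0.994
gripper_force: 0.0
```

```bash
cat >> geo.py <<'E'
def togo(p,yaw):
    """tool-axis shift (mm) and rotvec (rad) to TCP p with tool down, tool y at carrier yaw (deg)"""
    from scipy.spatial.transform import Rotation as Ro
    s=r.sense();R=s['ee_rot'];a=np.radians(yaw);y=np.array([-np.sin(a),np.cos(a),0]);z=np.array([0,0,-1.]);D=np.stack([np.cross(y,z),y,z],1)
    print('t',s['time_s'],'tcp',s['tcp_pos'].round(4),'F',s['wrist_force'].round(1),'w',round(s['gripper_width'],3),'gf',s['gripper_force'])
    print('shift',(R.T@(np.array(p)-s['tcp_pos'])*1e3).round(1),'rot',Ro.from_matrix(R.T@D).as_rotvec().round(4))
E
python3 -c "
from geo import *
togo([.4385,.170,.299],-18.7); print(r.sense()['joints'])"
```

```text
t 1.4 tcp [ 0.3611 -0.1849  0.2994] F [ 0.5 -0.8  0.2] w 0.994 gf 0.0
shift [ 41.  360.9   0.5] rot [ 0.0003  0.0013 -0.0014]
[-3.90962675e+00 -3.38676942e+00 -1.92011926e+01  9.34801147e-05
 -7.41086097e+01 -1.04873145e+02]
```

Emit:
move_arm(series=[{"grip": 1, "xyz": [41, 361, 0], "angular": [0, 0, 0]}, {"grip": 1, "xyz": [41, 361, 0], "angular": [0, 0, 0]}, {"grip": 1, "xyz": [41, 361, 0], "angular": [0, 0, 0]}, {"grip": 1, "xyz": [41, 361, 0], "angular": [0, 0, 0]}, {"grip": 1, "xyz": [41, 361, 0], "angular": [0, 0, 0]}, {"grip": 1, "xyz": [41, 361, 0], "angular": [0, 0, 0]}, {"grip": 1, "xyz": [41, 361, 0], "angular": [0, 0, 0]}, {"grip": 1, "xyz": [41, 361, 0], "angular": [0, 0, 0]}, {"grip": 1, "xyz": [41, 361, 0], "angular": [0, 0, 0]}, {"grip": 1, "xyz": [41, 361, 0], "angular": [0, 0, 0]}])

```text
time_s: 2.4
tcp_pos: [0.4381, 0.1679, 0.299]
ee_rot: [[-0.947, 0.321, -0.001], [0.321, 0.947, -0.0], [0.0, -0.001, -1.0]]
wrist_force: [0.9, -0.5, -0.6]
gripper_width: 1.003
gripper_force: 0.0
```

```bash
python3 -c "
from geo import *
togo([.4385,.170,.213],-18.7); S=cap('scene'); x0,y0=200,130
im=np.ascontiguousarray(S['img'][y0:y0+200,x0:x0+200,::-1]); cv2.imwrite('pics/above.png',cv2.resize(im,None,fx=3,fy=3,interpolation=cv2.INTER_CUBIC))
print(3*(proj(S,[.4385,.170,.222])-[x0,y0]), 3*(proj(S,[.4385,.170,.274])-[x0,y0]))"
```

```text
t 2.4 tcp [0.4381 0.1679 0.299 ] F [ 0.9 -0.5 -0.6] w 1.003 gf 0.0
shift [ 0.3  2.2 86. ] rot [-0.0006 -0.0004 -0.0007]
[196.50023262 330.5697664 ] [189.79558857 256.59685375]
```

View pics/above.png

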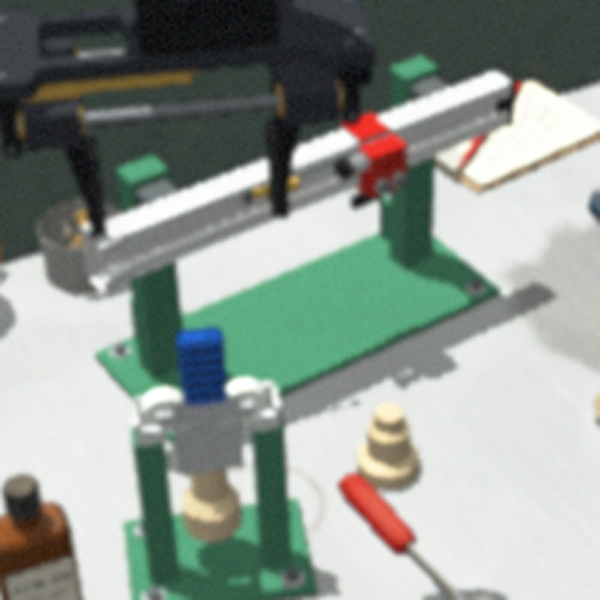

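The grip (200,365) sits between and below the open fingers. The fingertips appear at (97,238) and (278,212), higher than predicted, so I'll check their extent by differencing against the first picture.

```bash
python3 -c "
from geo import *
S=cap('scene'); b=cv2.imread('pics/scene0.png').astype(int); a=S['img'][:,:,::-1].astype(int)
d=np.abs(a-b).max(2)
for u in(229,231,233,235,289,291,293,295): print(u,d[185:226,u].tolist())
for sy in(-1,1):
  for z in(.274,.294):
    y=np.array([.321,.947])*sy
    print(sy,z,[proj(S,[*(np.array([.4381,.1679])+y*w),z]).round(1) for w in(.0435,.0585)])
"
```

```text
229 [45, 46, 44, 40, 47, 49, 48, 44, 49, 47, 62, 57, 63, 51, 40, 30, 32, 27, 35, 48, 50, 51, 54, 39, 19, 3, 2, 3, 4, 2, 2, 2, 4, 1, 2, 2, 2, 1, 1, 3, 2]
231 [37, 38, 37, 33, 39, 38, 37, 37, 37, 48, 52, 67, 87, 81, 77, 73, 73, 89, 127, 173, 182, 174, 169, 150, 93, 32, 4, 1, 3, 5, 2, 4, 3, 1, 2, 1, 3, 2, 0, 1, 1]
233 [12, 15, 14, 25, 29, 30, 31, 31, 34, 32, 36, 50, 64, 65, 64, 69, 75, 99, 153, 204, 217, 216, 183, 138, 94, 28, 1, 1, 5, 2, 3, 4, 2, 2, 2, 1, 2, 2, 0, 1, 2]
235 [4, 8, 3, 2, 6, 3, 3, 3, 1, 2, 11, 12, 22, 22, 22, 27, 33, 56, 93, 90, 91, 96, 101, 91, 50, 7, 3, 2, 3, 2, 5, 3, 1, 2, 1, 3, 1, 2, 1, 2, 3]
289 [50, 49, 52, 48, 47, 46, 50, 48, 36, 26, 28, 23, 15, 13, 10, 8, 2, 3, 2, 5, 1, 2, 1, 1, 1, 1, 2, 3, 3, 1, 1, 2, 1, 0, 1, 1, 1, 5, 2, 3, 3]
291 [211, 212, 199, 180, 124, 109, 128, 129, 102, 89, 89, 81, 91, 87, 71, 65, 48, 23, 6, 1, 0, 1, 2, 1, 1, 1, 0, 1, 1, 2, 1, 1, 1, 1, 2, 1, 4, 2, 2, 3, 3]
293 [226, 225, 202, 154, 112, 124, 129, 117, 102, 92, 103, 113, 122, 110, 97, 95, 62, 29, 11, 3, 2, 1, 2, 1, 2, 1, 2, 1, 1, 2, 1, 1, 1, 1, 2, 4, 2, 4, 3, 2, 3]
295 [232, 216, 174, 117, 100, 123, 128, 92, 77, 77, 93, 106, 102, 93, 83, 89, 83, 60, 19, 3, 1, 2, 2, 0, 0, 2, 1, 1, 1, 2, 0, 0, 0, 1, 3, 3, 2, 4, 5, 4, 3]
-1 0.274 [array([291.1, 212.5]), array([300.2, 211.5])]
-1 0.294 [array([290.6, 202.5]), array([299.8, 201.6])]
1 0.274 [array([237.7, 218.1]), array([228.4, 219.1])]
1 0.294 [array([236.4, 208.1]), array([227. , 209.1])]
```

Emit:
move_arm(series=[{"grip": 1, "xyz": [0, 0, 0], "angular": [0, 0, 0]}, {"grip": 1, "xyz": [0, 0, 30], "angular": [0, 0, 0]}, {"grip": 1, "xyz": [0, 0, 55], "angular": [0, 0, 0]}, {"grip": 1, "xyz": [0, 0, 75], "angular": [0, 0, 0]}, {"grip": 1, "xyz": [0, 0, 86], "angular": [0, 0, 0]}, {"grip": 1, "xyz": [0, 0, 86], "angular": [0, 0, 0]}, {"grip": 1, "xyz": [0, 0, 86], "angular": [0, 0, 0]}])

```text
time_s: 3.2
tcp_pos: [0.439, 0.1683, 0.214]
ee_rot: [[-0.947, 0.322, 0.002], [0.322, 0.947, 0.001], [-0.001, 0.001, -1.0]]
wrist_force: [-0.1, -1.2, 0.1]
gripper_width: 0.999
gripper_force: 0.0
```

```bash
python3 -c "
from geo import *
togo([.4385,.170,.213],-18.7)
im=cv2.imread('pics/above.png')
S=cap('scene');x0,y0=200,200
cv2.imwrite('pics/down.png',cv2.resize(np.ascontiguousarray(S['img'][y0:y0+110,x0:x0+130,::-1]),None,fx=5,fy=5,interpolation=cv2.INTER_CUBIC))"
```

```text
t 3.2 tcp [0.439  0.1683 0.214 ] F [-0.1 -1.2  0.1] w 0.999 gf 0.0
shift [1.  1.4 1. ] rot [ 0.001   0.0013 -0.0011]
```

View pics/down.png

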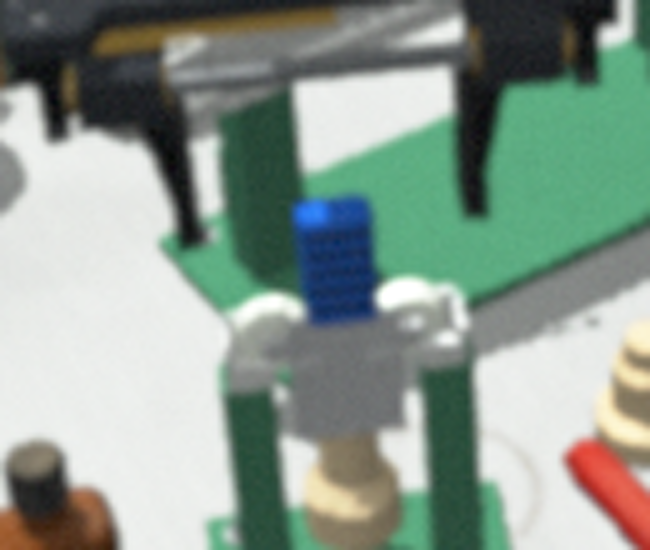

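The open fingertips, at (192,242) and (474,214), straddle the grip (335,265) centrally but sit just below its top. They probably swing forward on an arc as they close, so I'll close partly and compare.

Emit:
move_arm(series=[{"grip": 0.5, "xyz": [0, 0, 0], "angular": [0, 0, 0]}, {"grip": 0.5, "xyz": [0, 0, 0], "angular": [0, 0, 0]}, {"grip": 0.5, "xyz": [0, 0, 0], "angular": [0, 0, 0]}, {"grip": 0.5, "xyz": [0, 0, 0], "angular": [0, 0, 0]}])

```text
time_s: 3.65
tcp_pos: [0.4385, 0.1685, 0.2133]
ee_rot: [[-0.947, 0.321, 0.0], [0.321, 0.947, 0.0], [-0.0, 0.0, -1.0]]
wrist_force: [0.2, 0.4, 0.4]
gripper_width: 0.727
gripper_force: 0.0
```

```bash
python3 -c "
from geo import *
togo([.4385,.170,.213],-18.7)
S=cap('scene');a=S['img'].astype(int); b=cv2.imread('pics/scene0.png')[:,:,::-1].astype(int)
d=(np.abs(a-b).max(2)>40)
for u in range(238,300,2):
  v=np.where(d[200:275,u])[0]; print(u,v.max()+200 if len(v) else None,end='; ')
print()
for sy in(-1,1): print([proj(S,[.439+.322*w*sy,.1683+.947*w*sy,z]).round(1).tolist() for w in(.0218,.033) for z in(.189,.21)])
"
```

```text
t 3.65 tcp [0.4385 0.1685 0.2133] F [0.2 0.4 0.4] w 0.727 gf 0.0
shift [0.5 1.4 0.3] rot [ 0.0004  0.0002 -0.0007]
238 233; 240 238; 242 248; 244 249; 246 249; 248 217; 250 273; 252 273; 254 268; 256 268; 258 264; 260 264; 262 216; 264 240; 266 244; 268 244; 270 243; 272 243; 274 215; 276 215; 278 214; 280 214; 282 216; 284 240; 286 244; 288 244; 290 244; 292 225; 294 220; 296 219; 298 218; 
[[280.2, 253.0], [279.6, 243.7], [286.6, 252.3], [286.1, 243.0]]
[[255.0, 255.9], [254.0, 246.6], [248.5, 256.6], [247.4, 247.3]]
```

Emit:
move_arm(series=[{"grip": 0.5, "xyz": [0, 0, 5], "angular": [0, 0, 0]}, {"grip": 0.4, "xyz": [0, 0, 5], "angular": [0, 0, 0]}, {"grip": 0.3, "xyz": [0, 0, 5], "angular": [0, 0, 0]}, {"grip": 0.2, "xyz": [0, 0, 5], "angular": [0, 0, 0]}, {"grip": 0.0, "xyz": [0, 0, 5], "angular": [0, 0, 0]}, {"grip": 0.0, "xyz": [0, 0, 5], "angular": [0, 0, 0]}, {"grip": 0.0, "xyz": [0, 0, 5], "angular": [0, 0, 0]}, {"grip": 0.0, "xyz": [0, 0, 5], "angular": [0, 0, 0]}, {"grip": 0.0, "xyz": [0, 0, 5], "angular": [0, 0, 0]}])

```text
time_s: 4.6
tcp_pos: [0.4383, 0.1683, 0.208]
ee_rot: [[-0.947, 0.321, -0.0], [0.321, 0.947, -0.0], [0.0, -0.0, -1.0]]
wrist_force: [0.2, -2.0, 0.6]
gripper_width: 0.295
gripper_force: 30.0
```

```bash
python3 -c "
from geo import *
togo([.4385,.170,.208],-18.7)
S=cap('scene');a=S['img'].astype(int); b=cv2.imread('pics/scene0.png')[:,:,::-1].astype(int)
d=(np.abs(a-b).max(2)>40)
for u in range(238,300,2):
  v=np.where(d[200:262,u])[0]; print(u,v.max()+200 if len(v) else None,end='; ')
print()
for sy in(-1,1): print([proj(S,[.439+.322*w*sy,.1683+.947*w*sy,z]).round(1).tolist() for w in(.013,.025) for z in(.183,.204)])
"
```

```text
t 4.6 tcp [0.4383 0.1683 0.208 ] F [ 0.2 -2.   0.6] w 0.295 gf 30.000034868717194
shift [0.4 1.6 0. ] rot [-0.0002 -0.0001 -0.0008]
238 226; 240 226; 242 226; 244 225; 246 225; 248 226; 250 231; 252 236; 254 242; 256 249; 258 243; 260 244; 262 244; 264 244; 266 244; 268 244; 270 244; 272 243; 274 247; 276 248; 278 248; 280 234; 282 225; 284 222; 286 222; 288 222; 290 222; 292 222; 294 221; 296 215; 298 215; 
[[275.3, 256.2], [274.6, 247.0], [282.2, 255.4], [281.6, 246.2]]
[[260.4, 257.9], [259.4, 248.7], [253.4, 258.7], [252.4, 249.5]]
```

Emit:
move_arm(series=[{"grip": 0, "xyz": [0, 0, -3], "angular": [0, 0, 0]}, {"grip": 0, "xyz": [0, 0, -10], "angular": [0, 0, 0]}, {"grip": 0, "xyz": [0, 0, -24], "angular": [0, 0, 0]}, {"grip": 0, "xyz": [0, 0, -40], "angular": [0, 0, 0]}, {"grip": 0, "xyz": [0, 0, -60], "angular": [0, 0, 0]}, {"grip": 0, "xyz": [0, 0, -80], "angular": [0, 0, 0]}, {"grip": 0, "xyz": [0, 0, -100], "angular": [0, 0, 0]}, {"grip": 0, "xyz": [0, 0, -120], "angular": [0, 0, 0]}, {"grip": 0, "xyz": [0, 0, -135], "angular": [0, 0, 0]}, {"grip": 0, "xyz": [0, 0, -140], "angular": [0, 0, 0]}])

```text
time_s: 5.65
tcp_pos: [0.439, 0.1688, 0.3502]
ee_rot: [[-0.947, 0.321, 0.003], [0.321, 0.947, 0.002], [-0.002, 0.003, -1.0]]
wrist_force: [-0.1, 0.6, -0.7]
gripper_width: 0.294
gripper_force: 30.0
```

```bash
cat >> geo.py <<'E'
YAW=6.82
def rg(x,y,z):
    "world TCP for carrier at rail coords"
    O=np.array([0.62385,-0.00699]);d=np.array([-.11876,.99292]);n=np.array([d[1],-d[0]])
    return np.array([*(O+n*(x-.019)+d*y),z+.058])
def where():
    s=r.sense();O=np.array([0.62385,-0.00699]);d=np.array([-.11876,.99292]);n=np.array([d[1],-d[0]]);q=s['tcp_pos'][:2]-O
    print('carrier in rail x,y,z mm',((q@n+.019)*1e3).round(1),((q@d)*1e3).round(1),((s['tcp_pos'][2]-.058)*1e3).round(1),'F rail x,y,z',[(s['wrist_force'][:2]@n).round(1),(s['wrist_force'][:2]@d).round(1),s['wrist_force'][2].round(1)],'gf',round(s['gripper_force'],1),'t',s['time_s'])
E
python3 -c "
from geo import *
where(); togo(rg(0,.24,.29),YAW); togo(rg(-.0,.24,.167),YAW)
S=cap('scene');x0,y0=190,100
cv2.imwrite('pics/lift.png',cv2.resize(np.ascontiguousarray(S['img'][y0:y0+200,x0:x0+200,::-1]),None,fx=3,fy=3,interpolation=cv2.INTER_CUBIC))"
```

```text
carrier in rail x,y,z mm -143.7 196.5 292.2 F rail x,y,z [np.float64(0.0), np.float64(0.6), np.float64(-0.7)] gf 30.0 t 5.65
t 5.65 tcp [0.439  0.1688 0.3502] F [-0.1  0.6 -0.7] w 0.294 gf 29.999608397483826
shift [-110.8  101.3    2.7] rot [ 0.0026  0.003  -0.4461]
t 5.65 tcp [0.439  0.1688 0.3502] F [-0.1  0.6 -0.7] w 0.294 gf 29.999608397483826
shift [-110.5  100.9  125.7] rot [ 0.0026  0.003  -0.4461]
```

View pics/lift.png

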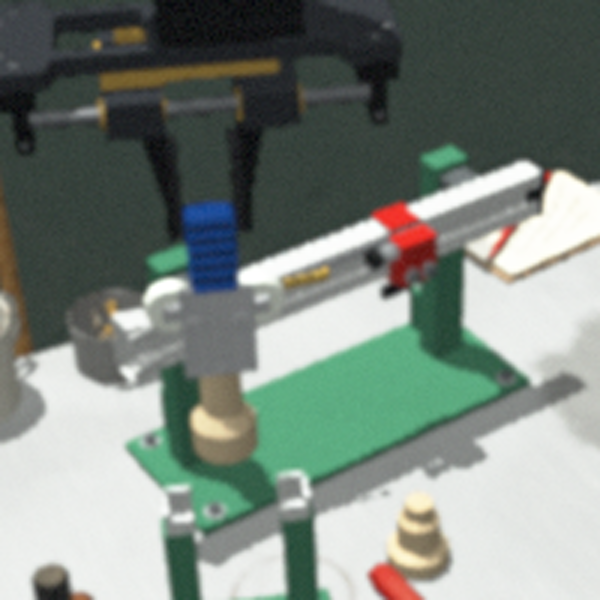

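The carrier (215,330) hangs upright from the grip, clear of the cups at (180,500) and (293,490). Next it goes to a point out beyond the mouth and turns to the rail's yaw.

Emit:
move_arm(series=[{"grip": 0, "xyz": [-10, 10, 0], "angular": [0, 0, -0.04]}, {"grip": 0, "xyz": [-25, 23, 0], "angular": [0, 0, -0.1]}, {"grip": 0, "xyz": [-42, 38, 0], "angular": [0, 0, -0.17]}, {"grip": 0, "xyz": [-59, 54, 0], "angular": [0, 0, -0.24]}, {"grip": 0, "xyz": [-76, 70, 0], "angular": [0, 0, -0.31]}, {"grip": 0, "xyz": [-93, 85, 0], "angular": [0, 0, -0.38]}, {"grip": 0, "xyz": [-105, 96, 0], "angular": [0, 0, -0.43]}, {"grip": 0, "xyz": [-111, 101, 0], "angular": [0, 0, -0.445]}, {"grip": 0, "xyz": [-111, 101, 0], "angular": [0, 0, -0.445]}, {"grip": 0, "xyz": [-111, 101, 0], "angular": [0, 0, -0.445]}])

```text
time_s: 6.7
tcp_pos: [0.5754, 0.2281, 0.3476]
ee_rot: [[-0.993, -0.117, -0.001], [-0.117, 0.993, -0.001], [0.001, -0.0, -1.0]]
wrist_force: [-0.1, -0.5, -1.6]
gripper_width: 0.294
gripper_force: 30.0
```

```bash
python3 -c "
from geo import *
where(); togo(rg(0,.24,.167),YAW)"
```

```text
carrier in rail x,y,z mm -1.2 239.2 289.6 F rail x,y,z [np.float64(-0.2), np.float64(-0.5), np.float64(-1.6)] gf 30.0 t 6.7
t 6.7 tcp [0.5754 0.2281 0.3476] F [-0.1 -0.5 -1.6] w 0.294 gf 29.999717473983765
shift [ -1.3   0.9 122.6] rot [-0.0004 -0.0013 -0.002 ]
```

Emit:
move_arm(series=[{"grip": 0, "xyz": [-1, 1, 8], "angular": [0, 0, -0.002]}, {"grip": 0, "xyz": [-1, 1, 22], "angular": [0, 0, -0.002]}, {"grip": 0, "xyz": [-1, 1, 38], "angular": [0, 0, -0.002]}, {"grip": 0, "xyz": [-1, 1, 54], "angular": [0, 0, -0.002]}, {"grip": 0, "xyz": [-1, 1, 70], "angular": [0, 0, -0.002]}, {"grip": 0, "xyz": [-1, 1, 86], "angular": [0, 0, -0.002]}, {"grip": 0, "xyz": [-1, 1, 102], "angular": [0, 0, -0.002]}, {"grip": 0, "xyz": [-1, 1, 115], "angular": [0, 0, -0.002]}, {"grip": 0, "xyz": [-1, 1, 122], "angular": [0, 0, -0.002]}, {"grip": 0, "xyz": [-1, 1, 122], "angular": [0, 0, -0.002]}])

```text
time_s: 7.7
tcp_pos: [0.5762, 0.2292, 0.2251]
ee_rot: [[-0.993, -0.119, -0.002], [-0.119, 0.993, -0.001], [0.002, -0.001, -1.0]]
wrist_force: [-0.4, -0.2, -1.9]
gripper_width: 0.294
gripper_force: 30.0
```

```bash
python3 - <<'E'
from geo import *
where(); togo(rg(0,.24,.167),YAW)
cams=[cap('top'),cap('scene')]
crops=[]
for C in cams:
    im=np.ascontiguousarray(C['img'][:,:,::-1]); p=proj(C,[*rg(.019,.205,0)[:2],.167]).astype(int)
    x0,y0=p[0]-45,p[1]-50
    cr=cv2.resize(im[y0:y0+100,x0:x0+95],None,fx=4,fy=4,interpolation=cv2.INTER_CUBIC); crops.append(cr); print(x0,y0)
    m=cv2.inRange(cv2.cvtColor(C['img'],cv2.COLOR_RGB2HSV),(105,100,30),(125,255,255))
    n,_,st,ce=cv2.connectedComponentsWithStats(m); print([(st[i].tolist(),ce[i].round(1).tolist()) for i in range(1,n) if st[i,4]>30])
    print('pred grip',proj(C,[*rg(0,.24,0)[:2],.217]))
cv2.imwrite('pics/mouth.png',np.hstack(crops))
E
```

```text
carrier in rail x,y,z mm -0.3 240.1 167.1 F rail x,y,z [np.float64(-0.4), np.float64(-0.1), np.float64(-1.9)] gf 30.0 t 7.7
t 7.7 tcp [0.5762 0.2292 0.2251] F [-0.4 -0.2 -1.9] w 0.294 gf 29.99969869852066
shift [-0.3 -0.1  0.1] rot [-0.0008 -0.0019  0.0007]
185 135
[([27, 85, 39, 21, 143], [44.4, 93.1]), ([419, 312, 15, 18, 127], [425.9, 320.5])]
pred grip [205.87591427 194.65477432]
176 169
[([197, 197, 16, 28, 345], [204.6, 210.4]), ([0, 341, 79, 139, 5658], [26.6, 433.0])]
pred grip [205.40188902 209.95354888]
```

View pics/mouth.png

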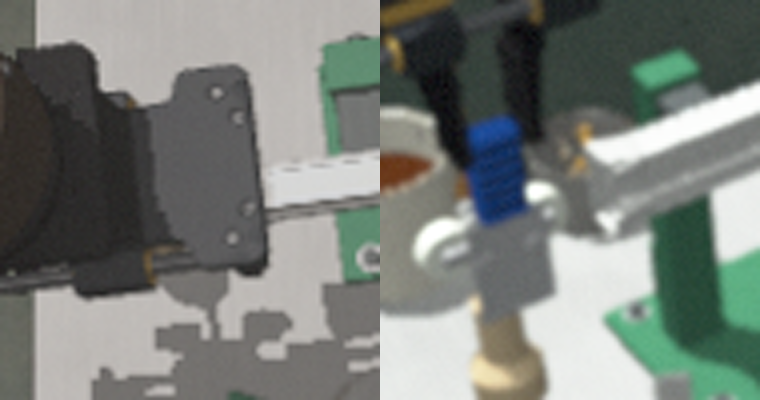

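The right half shows the carrier's rollers, at (440,245) and (545,205), level and in line with the flare opening at (605,190). In the left half the gripper hides the carrier. I'll feed it in slowly and watch the forces.

Emit:
move_arm(series=[{"grip": 0, "xyz": [0, -4, 0], "angular": [0, 0, 0]}, {"grip": 0, "xyz": [0, -8, 0], "angular": [0, 0, 0]}, {"grip": 0, "xyz": [0, -12, 0], "angular": [0, 0, 0]}, {"grip": 0, "xyz": [0, -16, 0], "angular": [0, 0, 0]}, {"grip": 0, "xyz": [0, -20, 0], "angular": [0, 0, 0]}, {"grip": 0, "xyz": [0, -24, 0], "angular": [0, 0, 0]}, {"grip": 0, "xyz": [0, -27, 0], "angular": [0, 0, 0]}, {"grip": 0, "xyz": [0, -30, 0], "angular": [0, 0, 0]}, {"grip": 0, "xyz": [0, -30, 0], "angular": [0, 0, 0]}])

```text
time_s: 8.7
tcp_pos: [0.5805, 0.1993, 0.2261]
ee_rot: [[-0.993, -0.119, -0.0], [-0.119, 0.993, -0.0], [0.0, -0.0, -1.0]]
wrist_force: [-0.4, 1.4, -2.5]
gripper_width: 0.292
gripper_force: 30.0
```

```bash
python3 -c "
from geo import *
where(); togo(rg(0,.20,.167),YAW)"
```

```text
carrier in rail x,y,z mm 0.5 210.0 168.1 F rail x,y,z [np.float64(-0.3), np.float64(1.4), np.float64(-2.5)] gf 30.0 t 8.7
t 8.7 tcp [0.5805 0.1993 0.2261] F [-0.4  1.4 -2.5] w 0.292 gf 29.99955654144287
shift [  0.5 -10.    1.1] rot [-0.     -0.0001  0.0003]
```

Emit:
move_arm(series=[{"grip": 0, "xyz": [0, -3, 0.5], "angular": [0, 0, 0]}, {"grip": 0, "xyz": [0, -6, 0.5], "angular": [0, 0, 0]}, {"grip": 0, "xyz": [0, -9, 0.5], "angular": [0, 0, 0]}, {"grip": 0, "xyz": [0, -12, 0.5], "angular": [0, 0, 0]}, {"grip": 0, "xyz": [0, -12, 0.5], "angular": [0, 0, 0]}])

```text
time_s: 9.2
tcp_pos: [0.5819, 0.1874, 0.2256]
ee_rot: [[-0.993, -0.119, 0.0], [-0.119, 0.993, -0.0], [-0.0, -0.0, -1.0]]
wrist_force: [-0.2, -0.0, -1.5]
gripper_width: 0.29
gripper_force: 30.0
```

```bash
python3 -c "
from geo import *
where(); togo(rg(0,.19,.167),YAW); print(r.sense()['moment'])"
```

```text
carrier in rail x,y,z mm 0.5 198.0 167.6 F rail x,y,z [np.float64(-0.2), np.float64(0.0), np.float64(-1.5)] gf 30.0 t 9.2
t 9.2 tcp [0.5819 0.1874 0.2256] F [-0.2 -0.  -1.5] w 0.29 gf 29.999578893184662
shift [ 0.5 -8.   0.6] rot [-0.      0.      0.0003]
[ 0.00244939  0.08206853 -0.00173922]
```

Emit:
move_arm(series=[{"grip": 0, "xyz": [0, -2, 0.5], "angular": [0, 0, 0]}, {"grip": 0, "xyz": [0, -5, 0.5], "angular": [0, 0, 0]}, {"grip": 0, "xyz": [0, -8, 0.5], "angular": [0, 0, 0]}, {"grip": 0, "xyz": [0, -11, 0.5], "angular": [0, 0, 0]}, {"grip": 0, "xyz": [0, -14, 0.5], "angular": [0, 0, 0]}, {"grip": 0, "xyz": [0, -14, 0.5], "angular": [0, 0, 0]}])

```text
time_s: 9.8
tcp_pos: [0.5836, 0.1735, 0.2251]
ee_rot: [[-0.993, -0.119, -0.0], [-0.119, 0.993, -0.0], [0.0, -0.0, -1.0]]
wrist_force: [0.4, -0.5, -1.6]
gripper_width: 0.296
gripper_force: 30.0
```

```bash
python3 -c "
from geo import *
where(); print(r.sense()['moment'])"
```

```text
carrier in rail x,y,z mm 0.5 184.0 167.1 F rail x,y,z [np.float64(0.3), np.float64(-0.6), np.float64(-1.6)] gf 30.0 t 9.8
[0.03799312 0.0237985  0.0138582 ]
```

Emit:
move_arm(series=[{"grip": 0, "xyz": [0, -3, 0], "angular": [0, 0, 0]}, {"grip": 0, "xyz": [0, -6, 0], "angular": [0, 0, 0]}, {"grip": 0, "xyz": [0, -9, 0], "angular": [0, 0, 0]}, {"grip": 0, "xyz": [0, -12, 0], "angular": [0, 0, 0]}, {"grip": 0, "xyz": [0, -15, 0], "angular": [0, 0, 0]}, {"grip": 0, "xyz": [0, -18, 0], "angular": [0, 0, 0]}, {"grip": 0, "xyz": [0, -21, 0], "angular": [0, 0, 0]}, {"grip": 0, "xyz": [0, -21, 0], "angular": [0, 0, 0]}])

```text
time_s: 10.6
tcp_pos: [0.5861, 0.1526, 0.2251]
ee_rot: [[-0.993, -0.119, -0.0], [-0.119, 0.993, -0.0], [0.0, -0.0, -1.0]]
wrist_force: [-1.1, 0.6, -1.5]
gripper_width: 0.298
gripper_force: 30.0
```

```bash
python3 -c "
from geo import *
where(); print(r.sense()['moment'])"
```

```text
carrier in rail x,y,z mm 0.5 163.0 167.1 F rail x,y,z [np.float64(-1.1), np.float64(0.7), np.float64(-1.5)] gf 30.0 t 10.6
[ 0.01679177  0.02685715 -0.02607515]
```

Emit:
move_arm(series=[{"grip": 0, "xyz": [0, -3, 0], "angular": [0, 0, 0]}, {"grip": 0, "xyz": [0, -6, 0], "angular": [0, 0, 0]}, {"grip": 0, "xyz": [0, -9, 0], "angular": [0, 0, 0]}, {"grip": 0, "xyz": [0, -12, 0], "angular": [0, 0, 0]}, {"grip": 0, "xyz": [0, -15, 0], "angular": [0, 0, 0]}, {"grip": 0, "xyz": [0, -18, 0], "angular": [0, 0, 0]}, {"grip": 0, "xyz": [0, -21, 0], "angular": [0, 0, 0]}, {"grip": 0, "xyz": [0, -24, 0], "angular": [0, 0, 0]}, {"grip": 0, "xyz": [0, -24, 0], "angular": [0, 0, 0]}])

```text
time_s: 11.5
tcp_pos: [0.589, 0.1288, 0.2251]
ee_rot: [[-0.993, -0.119, -0.0], [-0.119, 0.993, -0.0], [0.0, -0.0, -1.0]]
wrist_force: [-0.3, -0.1, -1.4]
gripper_width: 0.291
gripper_force: 30.0
```

```bash
python3 -c "
from geo import *
where(); print(r.sense()['moment'])"
```

```text
carrier in rail x,y,z mm 0.5 139.0 167.1 F rail x,y,z [np.float64(-0.4), np.float64(-0.0), np.float64(-1.4)] gf 30.0 t 11.5
[ 0.04539562  0.07690635 -0.01747133]
```

Emit:
move_arm(series=[{"grip": 0, "xyz": [0, -4, 0], "angular": [0, 0, 0]}, {"grip": 0, "xyz": [0, -9, 0], "angular": [0, 0, 0]}, {"grip": 0, "xyz": [0, -14, 0], "angular": [0, 0, 0]}, {"grip": 0, "xyz": [0, -19, 0], "angular": [0, 0, 0]}, {"grip": 0, "xyz": [0, -24, 0], "angular": [0, 0, 0]}, {"grip": 0, "xyz": [0, -29, 0], "angular": [0, 0, 0]}, {"grip": 0, "xyz": [0, -34, 0], "angular": [0, 0, 0]}, {"grip": 0, "xyz": [0, -39, 0], "angular": [0, 0, 0]}, {"grip": 0, "xyz": [0, -43, 0], "angular": [0, 0, 0]}, {"grip": 0, "xyz": [0, -43, 0], "angular": [0, 0, 0]}])

```text
time_s: 12.5
tcp_pos: [0.5941, 0.086, 0.225]
ee_rot: [[-0.993, -0.119, -0.0], [-0.119, 0.993, -0.0], [0.0, -0.0, -1.0]]
wrist_force: [0.5, -0.1, -2.9]
gripper_width: 0.29
gripper_force: 30.0
```

```bash
python3 -c "
from geo import *
where(); print(r.sense()['moment'])"
```

```text
carrier in rail x,y,z mm 0.5 95.8 167.0 F rail x,y,z [np.float64(0.5), np.float64(-0.2), np.float64(-2.9)] gf 30.0 t 12.5
[-0.00310391  0.03776316 -0.08432107]
```

Emit:
move_arm(series=[{"grip": 0, "xyz": [0, -4, 0], "angular": [0, 0, 0]}, {"grip": 0, "xyz": [0, -8, 0], "angular": [0, 0, 0]}, {"grip": 0, "xyz": [0, -12, 0], "angular": [0, 0, 0]}, {"grip": 0, "xyz": [0, -16, 0], "angular": [0, 0, 0]}, {"grip": 0, "xyz": [0, -20, 0], "angular": [0, 0, 0]}, {"grip": 0, "xyz": [0, -24, 0], "angular": [0, 0, 0]}, {"grip": 0, "xyz": [0, -28, 0], "angular": [0, 0, 0]}, {"grip": 0, "xyz": [0, -32, 0], "angular": [0, 0, 0]}, {"grip": 0, "xyz": [0, -36, 0], "angular": [0, 0, 0]}, {"grip": 0, "xyz": [0, -36, 0], "angular": [0, 0, 0]}])

```text
time_s: 13.5
tcp_pos: [0.5981, 0.05, 0.2249]
ee_rot: [[-0.993, -0.119, -0.001], [-0.119, 0.993, -0.001], [0.001, -0.001, -1.0]]
wrist_force: [-1.4, -0.9, -2.8]
gripper_width: 0.293
gripper_force: 30.0
```

```bash
python3 -c "
from geo import *
where(); print(r.sense()['moment'])"
```

```text
carrier in rail x,y,z mm 0.2 59.6 166.9 F rail x,y,z [np.float64(-1.5), np.float64(-0.8), np.float64(-2.8)] gf 30.0 t 13.5
[-0.22354334  0.56054708 -0.07689066]
```

Emit:
move_arm(series=[{"grip": 0, "xyz": [0, -3, 0], "angular": [0, 0, 0]}, {"grip": 0, "xyz": [0, -6, 0], "angular": [0, 0, 0]}, {"grip": 0, "xyz": [0, -9, 0], "angular": [0, 0, 0]}, {"grip": 0, "xyz": [0, -12, 0], "angular": [0, 0, 0]}, {"grip": 0, "xyz": [0, -15, 0], "angular": [0, 0, 0]}, {"grip": 0, "xyz": [0, -18, 0], "angular": [0, 0, 0]}, {"grip": 0, "xyz": [0, -21, 0], "angular": [0, 0, 0]}, {"grip": 0, "xyz": [0, -23, 0], "angular": [0, 0, 0]}, {"grip": 0, "xyz": [0, -23, 0], "angular": [0, 0, 0]}])

```text
time_s: 14.4
tcp_pos: [0.6011, 0.0275, 0.2251]
ee_rot: [[-0.993, -0.119, -0.0], [-0.119, 0.993, -0.0], [0.0, -0.0, -1.0]]
wrist_force: [-1.7, -0.4, -1.5]
gripper_width: 0.291
gripper_force: 30.0
```

```bash
python3 -c "
from geo import *
where(); print(r.sense()['moment'])"
```

```text
carrier in rail x,y,z mm 0.5 36.9 167.1 F rail x,y,z [np.float64(-1.7), np.float64(-0.2), np.float64(-1.5)] gf 30.0 t 14.4
[-0.201458    0.55005021 -0.01790011]
```

Emit:
move_arm(series=[{"grip": 0, "xyz": [0, -2, 0], "angular": [0, 0, 0]}, {"grip": 0, "xyz": [0, -4, 0], "angular": [0, 0, 0]}, {"grip": 0, "xyz": [0, -6, 0], "angular": [0, 0, 0]}, {"grip": 0, "xyz": [0, -8, 0], "angular": [0, 0, 0]}, {"grip": 0, "xyz": [0, -10, 0], "angular": [0, 0, 0]}, {"grip": 0, "xyz": [0, -12, 0], "angular": [0, 0, 0]}, {"grip": 0, "xyz": [0, -12, 0], "angular": [0, 0, 0]}])

```text
time_s: 15.1
tcp_pos: [0.6026, 0.0157, 0.225]
ee_rot: [[-0.993, -0.119, -0.0], [-0.119, 0.993, -0.0], [0.0, -0.0, -1.0]]
wrist_force: [-1.4, -0.4, -1.8]
gripper_width: 0.292
gripper_force: 30.0
```

```bash
python3 -c "
from geo import *
where(); print(r.sense()['moment'])"
```

```text
carrier in rail x,y,z mm 0.6 25.0 167.0 F rail x,y,z [np.float64(-1.4), np.float64(-0.2), np.float64(-1.8)] gf 30.0 t 15.1
[-0.09057337  0.55383635  0.00499102]
```

Emit:
move_arm(series=[{"grip": 0, "xyz": [0, -1.5, 0], "angular": [0, 0, 0]}, {"grip": 0, "xyz": [0, -3, 0], "angular": [0, 0, 0]}, {"grip": 0, "xyz": [0, -4.5, 0], "angular": [0, 0, 0]}, {"grip": 0, "xyz": [0, -6, 0], "angular": [0, 0, 0]}, {"grip": 0, "xyz": [0, -6, 0], "angular": [0, 0, 0]}])

```text
time_s: 15.6
tcp_pos: [0.6033, 0.0111, 0.2251]
ee_rot: [[-0.993, -0.12, 0.0], [-0.12, 0.993, 0.002], [-0.001, 0.002, -1.0]]
wrist_force: [-2.8, 4.4, -0.7]
gripper_width: 0.291
gripper_force: 30.0
```

```bash
python3 -c "
from geo import *
where(); print(r.sense()['moment'])"
```

```text
carrier in rail x,y,z mm 0.8 20.4 167.1 F rail x,y,z [np.float64(-2.3), np.float64(4.7), np.float64(-0.7)] gf 30.0 t 15.6
[ 1.56145439  0.88657578 -0.01953474]
```

Emit:
move_arm(series=[{"grip": 0, "xyz": [0, -1, 0], "angular": [0, 0, 0]}, {"grip": 0, "xyz": [0, -2, 0], "angular": [0, 0, 0]}, {"grip": 0, "xyz": [0, -3, 0], "angular": [0, 0, 0]}, {"grip": 0, "xyz": [0, -4, 0], "angular": [0, 0, 0]}, {"grip": 0, "xyz": [0, -4, 0], "angular": [0, 0, 0]}])

```text
time_s: 16.1
tcp_pos: [0.6039, 0.008, 0.2252]
ee_rot: [[-0.993, -0.12, 0.001], [-0.12, 0.993, 0.003], [-0.001, 0.003, -1.0]]
wrist_force: [-2.5, 6.7, -1.1]
gripper_width: 0.29
gripper_force: 30.1
```

```bash
python3 -c "
from geo import *
where(); print(r.sense()['moment'],r.sense()['ee_rot'].round(4).tolist())"
```

```text
carrier in rail x,y,z mm 0.9 17.3 167.2 F rail x,y,z [np.float64(-1.6), np.float64(6.9), np.float64(-1.1)] gf 30.1 t 16.1
[2.40627405 1.02687984 0.04641735] [[-0.9928, -0.12, 0.0009], [-0.12, 0.9928, 0.0034], [-0.0013, 0.0033, -1.0]]
```

Emit:
move_arm(series=[{"grip": 0, "xyz": [0, -1, 0], "angular": [0, 0, 0]}, {"grip": 0, "xyz": [0, -2, 0], "angular": [0, 0, 0]}, {"grip": 0, "xyz": [0, -3, 0], "angular": [0, 0, 0]}, {"grip": 0, "xyz": [0, -4, 0], "angular": [0, 0, 0]}, {"grip": 0, "xyz": [0, -4, 0], "angular": [0, 0, 0]}])

```text
time_s: 16.6
tcp_pos: [0.6046, 0.0048, 0.2254]
ee_rot: [[-0.993, -0.12, 0.002], [-0.12, 0.993, 0.005], [-0.002, 0.004, -1.0]]
wrist_force: [-3.8, 9.4, -0.0]
gripper_width: 0.293
gripper_force: 30.1
```

```bash
python3 -c "
from geo import *
where(); print(r.sense()['moment'])"
```

```text
carrier in rail x,y,z mm 1.3 14.0 167.4 F rail x,y,z [np.float64(-2.6), np.float64(9.8), np.float64(-0.0)] gf 30.1 t 16.6
[ 3.06783074  1.02199279 -0.04036189]
```

Emit:
move_arm(series=[{"grip": 0, "xyz": [0, -1, 0], "angular": [0, 0, 0]}, {"grip": 0, "xyz": [0, -2, 0], "angular": [0, 0, 0]}, {"grip": 0, "xyz": [0, -2, 0], "angular": [0, 0, 0]}])

```text
time_s: 16.9
tcp_pos: [0.605, 0.0032, 0.2256]
ee_rot: [[-0.993, -0.12, 0.002], [-0.12, 0.993, 0.005], [-0.003, 0.005, -1.0]]
wrist_force: [-3.9, 10.3, 2.0]
gripper_width: 0.291
gripper_force: 30.2
```

```bash
python3 -c "
from geo import *
where(); print(r.sense()['moment'])"
```

```text
carrier in rail x,y,z mm 1.5 12.4 167.6 F rail x,y,z [np.float64(-2.7), np.float64(10.7), np.float64(2.0)] gf 30.2 t 16.9
[3.51453978 1.17583713 0.03913233]
```

Emit:
move_arm(series=[{"grip": 0, "xyz": [0, -1, 0], "angular": [0, 0, 0]}, {"grip": 0, "xyz": [0, -1.5, 0], "angular": [0, 0, 0]}, {"grip": 0, "xyz": [0, -1.5, 0], "angular": [0, 0, 0]}])

```text
time_s: 17.2
tcp_pos: [0.6053, 0.002, 0.2257]
ee_rot: [[-0.993, -0.12, 0.003], [-0.12, 0.993, 0.006], [-0.004, 0.005, -1.0]]
wrist_force: [-2.7, 11.1, 1.6]
gripper_width: 0.292
gripper_force: 30.3
```

```bash
python3 -c "
from geo import *
where(); print(r.sense()['moment'])"
```

```text
carrier in rail x,y,z mm 1.7 11.2 167.7 F rail x,y,z [np.float64(-1.4), np.float64(11.3), np.float64(1.6)] gf 30.3 t 17.2
[ 3.73016659  1.07527973 -0.02855153]
```

Emit:
move_arm(series=[{"grip": 0, "xyz": [0, -1, 0], "angular": [0, 0, 0]}, {"grip": 0, "xyz": [0, -1, 0], "angular": [0, 0, 0]}])

```text
time_s: 17.4
tcp_pos: [0.6055, 0.0012, 0.2258]
ee_rot: [[-0.993, -0.12, 0.003], [-0.12, 0.993, 0.006], [-0.004, 0.006, -1.0]]
wrist_force: [-2.8, 11.1, 1.7]
gripper_width: 0.294
gripper_force: 30.3
```

```bash
python3 -c "
from geo import *
where(); print(r.sense()['moment'])
T=cap('top');S=cap('scene');
for n,C in(('top',T),('scene',S)):
  im=C['img'].astype(int); m=(im[...,0]>150)&(im[...,1]>110)&(im[...,2]<100)
  k,_,st,ce=cv2.connectedComponentsWithStats(m.astype(np.uint8)); print(n,[(st[i].tolist()) for i in range(1,k) if st[i,4]>3 and 130<ce[i][1]<230 and 230<ce[i][0]<380])
"
```

```text
carrier in rail x,y,z mm 1.8 10.3 167.8 F rail x,y,z [np.float64(-1.5), np.float64(11.3), np.float64(1.7)] gf 30.3 t 17.4
[ 3.85676631  1.13764722 -0.02093142]
top []
scene []
```

Test for the catch: ease the command back by 8 mm and see whether the carrier stays put.

Emit:
move_arm(series=[{"grip": 0, "xyz": [0, 2, 0], "angular": [0, 0, 0]}, {"grip": 0, "xyz": [0, 4, 0], "angular": [0, 0, 0]}, {"grip": 0, "xyz": [0, 6, 0], "angular": [0, 0, 0]}, {"grip": 0, "xyz": [0, 8, 0], "angular": [0, 0, 0]}, {"grip": 0, "xyz": [0, 8, 0], "angular": [0, 0, 0]}])

```text
time_s: 18.0
tcp_pos: [0.6044, 0.0055, 0.2254]
ee_rot: [[-0.993, -0.12, 0.001], [-0.12, 0.993, -0.0], [-0.001, -0.001, -1.0]]
wrist_force: [-0.8, 2.2, 0.4]
gripper_width: 0.294
gripper_force: 30.0
```

```bash
python3 -c "
from geo import *
where(); print(r.sense()['moment'])"
```

```text
carrier in rail x,y,z mm 1.2 14.7 167.4 F rail x,y,z [np.float64(-0.5), np.float64(2.3), np.float64(0.4)] gf 30.0 t 18.0
[ 0.53805441  0.19508216 -0.00520207]
```

Emit:
move_arm(series=[{"grip": 0, "xyz": [0, 1, 0], "angular": [0, 0, 0]}, {"grip": 0, "xyz": [0, 2, 0], "angular": [0, 0, 0]}, {"grip": 0, "xyz": [0, 2, 0], "angular": [0, 0, 0]}, {"grip": 0, "xyz": [0, 2, 0], "angular": [0, 0, 0]}])

```text
time_s: 18.4
tcp_pos: [0.6039, 0.0063, 0.2254]
ee_rot: [[-0.993, -0.119, 0.001], [-0.119, 0.993, -0.002], [-0.0, -0.002, -1.0]]
wrist_force: [0.7, -5.5, -0.8]
gripper_width: 0.291
gripper_force: 29.9
```

```bash
python3 -c "
from geo import *
where(); print(r.sense()['moment'])"
```

```text
carrier in rail x,y,z mm 0.8 15.5 167.4 F rail x,y,z [np.float64(0.0), np.float64(-5.5), np.float64(-0.8)] gf 29.9 t 18.4
[-1.86372799 -0.41380858 -0.00299405]
```

The carrier is pulled back with 5.5 N and holds at 15.5 mm, so the catch is out behind it. I'll take the force off and let go.

Emit:
move_arm(series=[{"grip": 0, "xyz": [0, -1.5, 0], "angular": [0, 0, 0]}, {"grip": 0, "xyz": [0, -1.5, 0], "angular": [0, 0, 0]}, {"grip": 0.35, "xyz": [0, -1.5, 0], "angular": [0, 0, 0]}, {"grip": 0.4, "xyz": [0, -1.5, 0], "angular": [0, 0, 0]}, {"grip": 0.5, "xyz": [0, -1.5, 0], "angular": [0, 0, 0]}, {"grip": 0.5, "xyz": [0, -1.5, 0], "angular": [0, 0, 0]}, {"grip": 0.5, "xyz": [0, -1.5, 0], "angular": [0, 0, 0]}])

```text
time_s: 19.1
tcp_pos: [0.6037, 0.0064, 0.225]
ee_rot: [[-0.993, -0.12, -0.0], [-0.12, 0.993, 0.0], [-0.0, 0.0, -1.0]]
wrist_force: [-0.3, -0.8, -0.9]
gripper_width: 0.487
gripper_force: 0.0
```

```bash
python3 -c "
from geo import *
where(); print(r.sense()['moment'],r.sense()['gripper_width'])"
```

```text
carrier in rail x,y,z mm 0.6 15.7 167.0 F rail x,y,z [np.float64(-0.4), np.float64(-0.7), np.float64(-0.9)] gf 0.0 t 19.1
[-0.01233662  0.06927584 -0.01639167] 0.4867908431006181
```

Released with no residual force. Next, straight up.

Emit:
move_arm(series=[{"grip": 0.5, "xyz": [0, 0, -5], "angular": [0, 0, 0]}, {"grip": 0.5, "xyz": [0, 0, -15], "angular": [0, 0, 0]}, {"grip": 0.5, "xyz": [0, 0, -30], "angular": [0, 0, 0]}, {"grip": 0.5, "xyz": [0, 0, -50], "angular": [0, 0, 0]}, {"grip": 0.5, "xyz": [0, 0, -75], "angular": [0, 0, 0]}, {"grip": 0.5, "xyz": [0, 0, -100], "angular": [0, 0, 0]}, {"grip": 0.5, "xyz": [0, 0, -120], "angular": [0, 0, 0]}, {"grip": 0.5, "xyz": [0, 0, -120], "angular": [0, 0, 0]}, {"grip": 0.5, "xyz": [0, 0, -120], "angular": [0, 0, 0]}])

```text
time_s: 20.0
tcp_pos: [0.6037, 0.0062, 0.3456]
ee_rot: [[-0.993, -0.119, 0.001], [-0.119, 0.993, 0.001], [-0.001, 0.001, -1.0]]
wrist_force: [-0.5, -0.5, 0.1]
gripper_width: 0.5
gripper_force: 0.0
```

```bash
python3 -c "
from geo import *
where()
S=cap('scene');m=cv2.inRange(cv2.cvtColor(S['img'],cv2.COLOR_RGB2HSV),(105,100,30),(125,255,255))
n,_,st,ce=cv2.connectedComponentsWithStats(m); print([(st[i].tolist(),ce[i].round(1).tolist()) for i in range(1,n) if st[i,4]>30])
print('pred grip',proj(S,[*rg(0,.0150,0)[:2],.217]))"
```

```text
carrier in rail x,y,z mm 0.5 15.5 287.6 F rail x,y,z [np.float64(-0.5), np.float64(-0.4), np.float64(0.1)] gf 0.0 t 20.0
[([299, 159, 15, 27, 308], [305.9, 170.9]), ([0, 341, 79, 139, 5664], [26.6, 432.9])]
pred grip [307.51871523 170.96429446]
```

The blue grip stayed at its parked place (305.9, 170.9; predicted 307.5, 171.0), and the gripper is clear. I'm handing in.

```bash
python3 -c "
from station import r
print(r.finish_job())"
```

```text
the job is handed in; nothing more can be done
None
```

The carrier is parked against the stop's buffer with the catch out behind it (it held a 5.5 N backward pull), the gripper has let go and is clear, and the job was handed in at 20 s; no verdict came back.

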